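# Fill the tomato roasting tray

## Robot

A 6-joint arm with a two-finger parallel gripper is mounted at the origin on the work surface. World frame = base frame: x ahead of the robot, y to its left, z up, the work surface at z = 0. Lengths are in m, angles in rad, forces in N, time in s.
With the tool pointing down it reaches from about 0.35 to 0.775 m from the base axis. Payload 5.5 kg.
Tool frame: the origin (TCP) lies at the very end of the fingers, on their centre line; the grasp point (between the pads) lies 19 mm behind it; z points along the fingers, y is the line along which they close (so a half turn about z gives the same grasp; the last joint's range is limited). The gripper opens to 85 mm and grips with 20 to 120 N. Pads are 22 mm wide; open, the fingers measure 114 mm over their backs; the gripper's body (76 mm by 85 mm) begins 54 mm behind the grasp point. The pads swing forward as they close: fully open they stand 13 mm farther back than shut.
Start: joints at [-1.448, 0.313, 0.046, 1.304, 0, 1.431], TCP at [0.149, -0.555, 0.231] pointing down, gripper open.
Joint ranges: [-2.76, 2.76], [-0.86, 1.69], [-1.03, 1.26], [-2.2, 2.34], [-1.47, 1.5], [-3.14, 3.14]. Speed limits (rad/s): [2.57, 2.57, 3.14, 3.14, 3.14, 3.14].

## Interface

Orientations are given as a unit quaternion [w, x, y, z].
In Python, from workcell import env, imaging, ticket gives the robot as it stands. The module is installed in compiled form; this text tells all that it offers.
- The arm moves only by the tool apply_moves, never from a script. Its argument "rows" is a list of rows, each an object with "xyz": the shift along the tool's x, y, z in mm, a list of three; "turn": the turn, a rotation vector about the tool's x, y, z in rad, a list of three; "grip": the opening, from 0 (shut) to 1 (fully open). A call has 1 to 12 rows; each row is the pose to reach, as a shift and turn from the pose commanded when the call began, along the tool's axes at that moment; what a row does not reach only later rows make up. A row lasts 1/12 s, in which the tool goes at most 41.7 mm and 7.16 degrees, less where a joint would pass 70% of its speed; a pose out of reach is approached as far as the arm can. A call with a gripper value outside its range is refused whole. The fingers move at their own pace and stop on an object; "force" is the grip in N (left out, the last holds). Time passes only in rows, so rows that repeat a pose let the fingers close. It gives the time, the measured TCP pose, the force, the opening and the grip force at its end, in the units of the state.
- env.get_state(): the state, without advancing time (a new reading comes with each control period).
- imaging.read_camera(name): name is "scene" or "top" or "wrist"; returns a dict with "color" (480x640x3 uint8, blue, green, red), "z_map" (480x640 float32, m along the optical axis (not along the pixel's ray), 0 where there is no reading), "camera_matrix" (3x3 intrinsics, pixels), "view" (4x4, takes a point from world to camera coordinates). Camera axes: x right, y down, z forward; pixel columns grow to the right and rows downward; lengths in m; the calibration is good to about 2 mm. A picture is of the moment at which its call begins.
- ticket.hand_in(): hands the job in; it is judged then, once.
The state is a dict: "clock": time; "joint_pos": joint angles; "qvel": joint speeds; "tau": joint torques, N m; "tcp_pos": TCP position; "orientation": TCP orientation; "wrist_force": force on the tool from outside, world axes, zero at the start; "ft_torque": the same for the moment, N m; "finger_gap": finger opening in m; "grip_force": force on a finger pad.
Only numpy, scipy, OpenCV 4.12 (cv2) and the standard library are available. Lean on these libraries where they do the work, as an engineer would, in place of code of your own. Each camera call takes 0.05 s, during which the arm holds its last target. There are 200 camera calls.

## Task

Finish loading the roasting tray for the oven: every one of its six cups should hold one red tomato, standing upright on the floor of its cup with its stem on top. A lime has been left in one cup, so put it in the small blue bowl, and move the three red tomatoes from the chopping board into the free cups. Put everything down gently without dropping it from a height, and leave the tomatoes already in the tray, the green tomato, the sauce bottle and the spice jar where they are.

Things in the scene. Friction and masses are not known exactly. Their poses are not given: they have to be found in the camera images.
- tray: aluminium roasting tray, 236 x 162 x 20 mm, fixed to the counter, on one side of the robot; six cups in 3 rows along its x (74 mm apart) and 2 along its y; a thin 8 mm carrying loop reaches 22 mm past each x end, no higher than the tray's top; origin at the centre of its underside, x along the long side
- board: wooden chopping board, 275 x 190 x 18 mm, fixed, on the other side of the robot; the loose tomatoes, sauce bottle and spice jar stand on it; origin at the centre of its underside, x along the long side
- lime_bowl: small blue ceramic bowl, 104 mm across the rim, 34 mm high, inner floor about 5 mm up, fixed on the counter between tray and board; origin at the centre of its underside
- seed_dish: round wooden dish filled with seeds, 88 mm across, 18 mm high (seeds to 23 mm), fixed; origin at the centre of its underside
- lime: lime standing on end in one of the tray's cups, 47 mm across at 25 mm up, 48 mm high, about 80 g; origin at the centre of its flat underside, z up
- lime_center (a point): the middle of the lime, 24 mm above its underside
- tomato_a: red ripe tomato with green calyx, round, 49 mm across at 26 mm up, 46 mm high (thin stem stub 6 mm more), about 80 g, standing on a small flat 20 mm underside; origin at the centre of the underside, z up through the stem; stands on the chopping board at the start
- tomato_b: red ripe tomato with green calyx, round, 49 mm across at 26 mm up, 46 mm high (thin stem stub 6 mm more), about 80 g, standing on a small flat 20 mm underside; origin at the centre of the underside, z up through the stem; stands on the chopping board at the start
- tomato_c: red ripe tomato with green calyx, round, 49 mm across at 26 mm up, 46 mm high (thin stem stub 6 mm more), about 80 g, standing on a small flat 20 mm underside; origin at the centre of the underside, z up through the stem; stands on the chopping board at the start
- tomato_d: red ripe tomato with green calyx, round, 49 mm across at 26 mm up, 46 mm high (thin stem stub 6 mm more), about 80 g, standing on a small flat 20 mm underside; origin at the centre of the underside, z up through the stem; already sits in a cup of the tray at the start
- tomato_e: red ripe tomato with green calyx, round, 49 mm across at 26 mm up, 46 mm high (thin stem stub 6 mm more), about 80 g, standing on a small flat 20 mm underside; origin at the centre of the underside, z up through the stem; already sits in a cup of the tray at the start
- tomato_f: red ripe tomato with green calyx, round, 49 mm across at 26 mm up, 46 mm high (thin stem stub 6 mm more), about 80 g, standing on a small flat 20 mm underside; origin at the centre of the underside, z up through the stem; already sits in a cup of the tray at the start
- green_tomato: unripe green tomato on the chopping board, same shape and size as the red ones (49 mm across, 46 mm high); origin at the centre of its underside
- sauce: sauce bottle with red cap on the chopping board, 38 mm across, 115 mm high; origin at the centre of its underside
- spice_jar: spice jar with steel cap on the chopping board, 40 mm across, 62 mm high; origin at the centre of its underside
- cup0 (a point): centre of the floor of one cup of the tray: a straight round recess 56 mm across and 15 mm deep, floor 5 mm above the counter, its mouth flush with the tray's top. Three cups hold a tomato at the start, one the lime, two are empty (with a round of baking paper in them)
- cup1 (a point): centre of the floor of one cup of the tray: a straight round recess 56 mm across and 15 mm deep, floor 5 mm above the counter, its mouth flush with the tray's top. Three cups hold a tomato at the start, one the lime, two are empty (with a round of baking paper in them)
- cup2 (a point): centre of the floor of one cup of the tray: a straight round recess 56 mm across and 15 mm deep, floor 5 mm above the counter, its mouth flush with the tray's top. Three cups hold a tomato at the start, one the lime, two are empty (with a round of baking paper in them)
- cup3 (a point): centre of the floor of one cup of the tray: a straight round recess 56 mm across and 15 mm deep, floor 5 mm above the counter, its mouth flush with the tray's top. Three cups hold a tomato at the start, one the lime, two are empty (with a round of baking paper in them)
- cup4 (a point): centre of the floor of one cup of the tray: a straight round recess 56 mm across and 15 mm deep, floor 5 mm above the counter, its mouth flush with the tray's top. Three cups hold a tomato at the start, one the lime, two are empty (with a round of baking paper in them)
- cup5 (a point): centre of the floor of one cup of the tray: a straight round recess 56 mm across and 15 mm deep, floor 5 mm above the counter, its mouth flush with the tray's top. Three cups hold a tomato at the start, one the lime, two are empty (with a round of baking paper in them)
Mind the look-alikes: they are no part of the job. Leave any purple look-alike of the tomato_b alone. Leave any purple look-alike of the lime alone.

How it is judged:
At the end, for the whole second after the job is handed in: Tomatoes a-c: underside within 12 mm of a cup floor centre; d-f within 15 mm of their start; all upright within 20 deg, at rest. Lime's middle within 35 mm of the blue bowl's axis, under 45 mm above its base, at rest. Green tomato, sauce, spice jar within 25 mm of their start ((distance between tomato_a and cup0 below 0.012 m or distance between tomato_a and cup1 below 0.012 m or distance between tomato_a and cup2 below 0.012 m or distance between tomato_a and cup3 below 0.012 m or distance between tomato_a and cup4 below 0.012 m or distance between tomato_a and cup5 below 0.012 m) and angle between each of tomato_a, tomato_b, tomato_c, tomato_d, tomato_e, tomato_f's own z axis and vertical below 0.35 rad and linear speed of each of tomato_a, tomato_b, tomato_c, tomato_d, tomato_e, tomato_f below 0.03 m/s and (distance between tomato_b and cup0 below 0.012 m or distance between tomato_b and cup1 below 0.012 m or distance between tomato_b and cup2 below 0.012 m or distance between tomato_b and cup3 below 0.012 m or distance between tomato_b and cup4 below 0.012 m or distance between tomato_b and cup5 below 0.012 m) and (distance between tomato_c and cup0 below 0.012 m or distance between tomato_c and cup1 below 0.012 m or distance between tomato_c and cup2 below 0.012 m or distance between tomato_c and cup3 below 0.012 m or distance between tomato_c and cup4 below 0.012 m or distance between tomato_c and cup5 below 0.012 m) and distance of each of tomato_d, tomato_e, tomato_f from where it was at the start of the episode below 0.015 m and horizontal distance between lime_center and lime_bowl below 0.035 m and z of lime_center in the frame of lime_bowl below 0.045 m and linear speed of lime below 0.05 m/s and distance of each of green_tomato, sauce, spice_jar from where it was at the start of the episode below 0.025 m); the robot touches nothing.
It fails at once if a tomato or the lime falls freely from the fingers (faster than 0.9 m/s, a fall of over about 40 mm) ((linear speed of tomato_a above 0.9 m/s and contact force between the fingers and tomato_a below 0.05 N) or (linear speed of tomato_b above 0.9 m/s and contact force between the fingers and tomato_b below 0.05 N) or (linear speed of tomato_c above 0.9 m/s and contact force between the fingers and tomato_c below 0.05 N) or (linear speed of lime above 0.9 m/s and contact force between the fingers and lime below 0.05 N)).
It fails at once if a tomato that was already in the tray is shifted by more than 20 mm (distance of any of tomato_d, tomato_e, tomato_f from where it was at the start of the episode above 0.02 m).
It fails at once if the green tomato, sauce bottle or spice jar is shifted by more than 30 mm or tipped over (distance of any of green_tomato, sauce, spice_jar from where it was at the start of the episode above 0.03 m or angle between any of green_tomato, sauce, spice_jar's own z axis and vertical above 0.6 rad).
It also fails if it takes over 72 s, if anything falls off the work surface, if the arm or the gripper's body presses on something with over 40 N, if the wrist force passes 120 N, or if a joint passes its speed limit or range.

## Working session

There is one attempt and no reset: what is moved stays moved. The work goes in short steps, Python scripts to look and compute and a tool call to move; the robot and the scene stay as the last step left them, time stands still between calls to the robot, and variables do not carry over. Pictures are saved under pics/ and viewed, at most 10 in all, crops included, and the job is handed in when it is done.

Besides the shell and the picture viewer there is one more tool, called after "Emit:" as name([rows], argument=value, ...), one row to a line, values as JSON. apply_moves: Moves the arm, as the interface text tells. Its arguments: {"type":"object","properties":{"rows":{"type":"array"},"force":{"type":"number"}},"required":["rows"]}

```bash
mkdir -p pics; cat > h.py <<'E'
import numpy as np, cv2
from workcell import env, imaging, ticket
from scipy.spatial.transform import Rotation as R
def cam(n):
    d=imaging.read_camera(n); return d
def pts(d):
    K=d["camera_matrix"];z=d["z_map"];v,u=np.mgrid[0:z.shape[0],0:z.shape[1]]
    c=np.stack([(u-K[0,2])/K[0,0]*z,(v-K[1,2])/K[1,1]*z,z,np.ones_like(z)],-1)
    return (c@np.linalg.inv(d["view"]).T)[...,:3]
def ray(d,u,v,h):
    K=d["camera_matrix"];T=np.linalg.inv(d["view"]);o=T[:3,3]
    r=T[:3,:3]@np.array([(u-K[0,2])/K[0,0],(v-K[1,2])/K[1,1],1]);return o+r*(h-o[2])/r[2]
E
python3 - <<'E'
from h import *
print(env.get_state())
for n in("top","scene"):
    d=cam(n);cv2.imwrite(f"pics/{n}0.png",d["color"]);np.savez(f"{n}0.npz",**d);print(n,np.linalg.inv(d["view"]).round(3),d["camera_matrix"],(d["z_map"]>0).mean())
E
```

```text
{'clock': 0.0, 'joint_pos': array([-1.44761969e+00,  3.14018145e-01,  4.49585797e-02,  1.30363708e+00,
        1.84183229e-05,  1.43120965e+00]), 'qvel': array([ 7.50506871e-05,  9.43151972e-04, -1.51927405e-03, -8.33735876e-04,
        1.96773312e-04,  8.40983657e-06]), 'tau': array([-2.21873506e-05, -4.80629539e+01,  2.98531759e+01,  1.94723869e-02,
       -5.67412928e-05,  2.31205092e-06]), 'tcp_pos': array([ 0.14929318, -0.55472503,  0.23039047]), 'orientation': array([-9.50053104e-04,  9.91381391e-01,  1.31003948e-01,  1.70048476e-05]), 'wrist_force': array([ 0.31553202, -0.21896485,  0.10825493]), 'ft_torque': array([-0.00818313,  0.04248942,  0.01508021]), 'grip_force': 0.0, 'finger_gap': 0.08570455989621577}
top [[ 0.027 -0.99   0.138  0.365]
 [-0.999 -0.03  -0.019  0.009]
 [ 0.023 -0.138 -0.99   1.119]
 [ 0.     0.     0.     1.   ]] [[622.94035518   0.         314.33627783]
 [  0.         622.94035518 240.60090566]
 [  0.           0.           1.        ]] 0.99623046875
scene [[-0.883  0.339 -0.325  0.824]
 [ 0.47   0.641 -0.608  0.614]
 [ 0.002 -0.689 -0.725  0.76 ]
 [ 0.     0.     0.     1.   ]] [[540.9004547    0.         320.89223161]
 [  0.         540.9004547  252.86228417]
 [  0.           0.           1.        ]] 0.9957096354166667
```

View pics/top0.png

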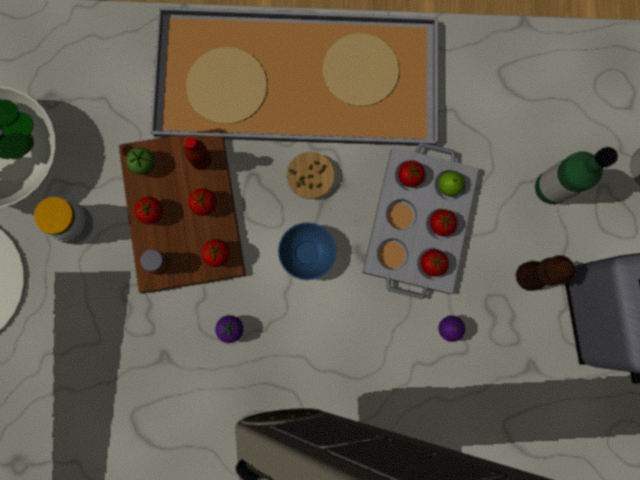

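View pics/scene0.png

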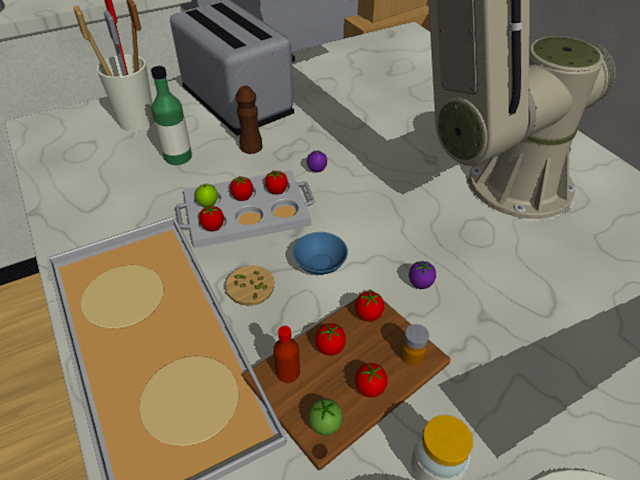

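Top view: the loose reds are at (148,210), (202,201) and (215,252), with the green tomato at (139,159), the sauce at (195,150) and the jar at (151,260). The bowl is at (307,250) and the lime at (452,183). The empty cups are at (402,214) and (392,254), and the tray reds at (411,173), (444,222) and (434,263). The scene view agrees.

```bash
cat >> h.py <<'E'
def sphere(P):
    for _ in range(3):
        A=np.c_[2*P,np.ones(len(P))];s=np.linalg.lstsq(A,(P**2).sum(1),rcond=None)[0]
        c=s[:3];r=np.sqrt(s[3]+c@c);e=abs(np.linalg.norm(P-c,axis=1)-r);P=P[e<=max(np.percentile(e,85),.001)]
    return c,r
def mask(d,kind):
    H=cv2.cvtColor(d["color"],cv2.COLOR_BGR2HSV).astype(int);h,s,v=H[...,0],H[...,1],H[...,2]
    m={"red":((h<6)|(h>174))&(s>170)&(v>90),"lime":(h>30)&(h<50)&(s>150)&(v>90),"green":(h>35)&(h<70)&(s>100)&(v>40),"blue":(h>98)&(h<115)&(s>110)&(v>50),"paper":(h>7)&(h<22)&(s>70)&(v>140)}[kind]
    return m.astype(np.uint8)
def blobs(d,kind,amin=150,amax=6000):
    n,l,st,c=cv2.connectedComponentsWithStats(cv2.morphologyEx(mask(d,kind),cv2.MORPH_CLOSE,np.ones((5,5))))
    return [(c[i],st[i],l==i) for i in range(1,n) if amin<st[i,4]<amax]
E
python3 - <<'E'
from h import *
for n in("top","scene"):
    d=dict(np.load(f"{n}0.npz"));P=pts(d)
    for k in("red","lime","green","blue","paper"):
        for c,s,m in blobs(d,k):
            e=cv2.erode(m.astype(np.uint8),np.ones((3,3)))>0
            Q=P[e];Q=Q[np.isfinite(Q).all(1)]
            cc,r=sphere(Q)
            print(n,k,c.round(1),s[2:],"sph",cc.round(4),"r",r.round(4),"top",np.percentile(Q[:,2],[5,50,97]).round(4),"mid",np.median(Q,0).round(4))
d=dict(np.load("top0.npz"));P=pts(d)
for u,v in((230,220),(130,170),(300,330),(425,240),(385,235),(435,243)):print(u,v,P[v,u].round(4))
E
```

```text
top red [407.3 173. ] [ 19  20 259] sph [0.5562 0.0096 0.5808] r 0.5709 top [0.0407 0.0465 0.0525] mid [ 0.6383 -0.1718  0.0465]
top red [197.1 200.9] [ 21  24 305] sph [0.5772 0.1898 0.0494] r 0.0176 top [0.0548 0.0603 0.0653] mid [0.5714 0.1956 0.0603]
top red [143.  209.7] [ 20  23 292] sph [0.5081 0.3434 0.649 ] r 0.594 top [0.0554 0.0604 0.065 ] mid [0.5538 0.2871 0.0604]
top red [439.6 222. ] [ 21  21 275] sph [ 0.5193 -0.0625  0.5823] r 0.5625 top [0.0411 0.046  0.0518] mid [ 0.5527 -0.2289  0.046 ]
top red [210.5 252.7] [ 22  24 318] sph [0.4884 0.1623 0.0504] r 0.0172 top [0.0545 0.0602 0.0651] mid [0.4827 0.1676 0.0602]
top red [430.4 262.9] [ 21  22 274] sph [ 0.4833 -0.2189  0.0374] r 0.0157 top [0.0405 0.0465 0.0512] mid [ 0.4809 -0.2126  0.0465]
top lime [447.9 182.4] [ 17  18 228] sph [0.5403 0.0018 0.5649] r 0.581 top [0.0402 0.046  0.054 ] mid [ 0.6255 -0.2449  0.046 ]
top green [ 13.3 129.6] [  33   58 1454] sph [0.6913 0.5187 0.1173] r 0.0613 top [0.0572 0.0629 0.0673] mid [0.6938 0.518  0.0629]
top green [138.2 159.8] [ 24  26 484] sph [0.5539 0.2648 0.6328] r 0.5
[... 2752 characters left out ...]
ph [-0.3405 -1.107   2.8973] r 2.9807 top [-0.0837 -0.0803 -0.0753] mid [-0.3106 -1.0106 -0.0803]
scene paper [284.1 211.4] [ 23  12 208] sph [ 0.4985 -0.1566  0.0199] r 0.0176 top [0.006 0.008 0.011] mid [ 0.4982 -0.1574  0.008 ]
scene paper [248.9 218. ] [ 22  13 219] sph [ 0.5881 -0.187   0.8469] r 0.8392 top [0.0054 0.008  0.0107] mid [ 0.5711 -0.1721  0.008 ]
scene paper [249.6 283.4] [  48   37 1335] sph [0.6405 0.0055 0.6618] r 0.6427 top [0.0177 0.0199 0.0243] mid [ 0.6415 -0.0009  0.0199]
230 220 [0.5515 0.1401 0.0147]
130 170 [0.6362 0.323  0.0195]
300 330 [ 0.3597  0.0088 -0.0043]
425 240 [ 0.5257 -0.2105  0.0169]
385 235 [ 0.532  -0.138   0.0204]
435 243 [ 0.5205 -0.228   0.0189]
```

```bash
cat >> h.py <<'E'
def tri(d1,p1,d2,p2):
    Pm=[d["camera_matrix"]@d["view"][:3] for d in(d1,d2)]
    X=cv2.triangulatePoints(Pm[0],Pm[1],np.array(p1,float).reshape(2,1),np.array(p2,float).reshape(2,1))[:,0];return X[:3]/X[3]
def proj(d,X): 
    p=d["camera_matrix"]@(d["view"]@np.r_[X,1])[:3];return p[:2]/p[2]
def ball(d,X,rad,kind):
    """circle centre/radius of the saturated blob nearest the projection of X"""
    H=cv2.cvtColor(d["color"],cv2.COLOR_BGR2HSV).astype(int);h,s,v=H[...,0],H[...,1],H[...,2]
    hue={"red":((h<6)|(h>172))|((h>30)&(h<75)),"green":(h>25)&(h<80)}[kind]
    m=(hue&(s>130)&(v>18)).astype(np.uint8)
    u=proj(d,X);rp=d["camera_matrix"][0,0]*rad/(d["view"]@np.r_[X,1])[2]
    w=np.zeros_like(m);cv2.circle(w,tuple(int(t) for t in u.round()),int(rp*1.35),1,-1)
    m=cv2.morphologyEx(m&w,cv2.MORPH_OPEN,np.ones((3,3)))
    c=max(cv2.findContours(m,0,1)[0],key=cv2.contourArea);(x,y),r=cv2.minEnclosingCircle(c);M=cv2.moments(c)
    return np.array([M["m10"]/M["m00"],M["m01"]/M["m00"]]),np.array([x,y]),r,rp
E
python3 - <<'E'
from h import *
a=dict(np.load("top0.npz"));b=dict(np.load("scene0.npz"))
G={"T1":(.556,.293,.044,"red"),"T2":(.577,.202,.044,"red"),"T3":(.488,.172,.044,"red"),"d":(.640,-.172,.031,"red"),"e":(.555,-.234,.031,"red"),"f":(.483,-.217,.031,"red"),"lime":(.628,-.25,.03,"green"),"green":(.65,.305,.044,"green")}
out={}
for k,(x,y,z,c) in G.items():
    X=np.array([x,y,z]);p=ball(a,X,.0245,c);q=ball(b,X,.0245,c)
    Y=tri(a,p[1],b,q[1]);out[k]=Y
    print(k,"circ",Y.round(4),"mom",tri(a,p[0],b,q[0]).round(4),"r",[round(float(t),1) for t in(p[2],p[3],q[2],q[3])])
# papers in top
m=mask(a,"paper");n,l,st,c=cv2.connectedComponentsWithStats(m)
for i in range(1,n):
    if st[i,4]>80 and 370<c[i][0]<470 and c[i][1]>150:print("paper",c[i],st[i],ray(a,*c[i],.006).round(4))
# tray top rectangle from depth
P=pts(a);t=((P[...,2]>.012)&(P[...,0]>.4)&(P[...,0]<.72)&(P[...,1]<-.08)&(P[...,1]>-.34)).astype(np.uint8)
t=cv2.morphologyEx(t,cv2.MORPH_OPEN,np.ones((15,15)));c=max(cv2.findContours(t,0,2)[0],key=cv2.contourArea)
r=cv2.minAreaRect(np.array([ray(a,*q[0],.02)[:2] for q in c],np.float32)*1000);print(r)
E
```

```text
T1 circ [0.5587 0.2807 0.0424] mom [0.5557 0.281  0.0296] r [12.6, 14.1, 16.6, 16.5]
T2 circ [0.5755 0.1911 0.0452] mom [0.5741 0.1915 0.0355] r [12.4, 14.0, 15.6, 15.6]
T3 circ [0.4885 0.1605 0.0431] mom [0.4892 0.1619 0.038 ] r [13.9, 14.2, 14.6, 14.8]
d circ [ 0.6438 -0.182   0.0305] mom [ 0.6423 -0.178   0.0275] r [13.2, 13.6, 12.5, 12.4]
e circ [ 0.5569 -0.2402  0.0293] mom [ 0.5561 -0.2373  0.0276] r [13.8, 13.8, 12.0, 11.7]
f circ [ 0.4842 -0.224   0.0303] mom [ 0.4834 -0.2214  0.0267] r [13.9, 13.9, 11.7, 11.6]
lime circ [ 0.6292 -0.2543  0.0302] mom [ 0.6292 -0.2545  0.03  ] r [12.9, 13.6, 11.4, 11.9]
green circ [0.6493 0.2991 0.044 ] mom [0.6483 0.3002 0.0453] r [14.6, 13.9, 18.3, 17.4]
((496.39483642578125, -235.59017944335938), (62.81206130981445, 59.78523635864258), 1.673980951309204)
```

Emit:
apply_moves([
  {"xyz": [0, 0, 0], "turn": [0, 0, 0], "grip": 0.8},
])

```text
clock: 0.18
tcp_pos: [0.1493, -0.5549, 0.2307]
orientation: [-0.001, 0.991, 0.131, 0.0]
wrist_force: [0.8, 0.2, 0.3]
finger_gap: 0.0753
grip_force: 0.0
```

Emit:
apply_moves([
  {"xyz": [156, -191, -20], "turn": [0, 0, -0.316], "grip": 0.8},
  {"xyz": [156, -191, -20], "turn": [0, 0, -0.316], "grip": 0.8},
  {"xyz": [156, -191, -20], "turn": [0, 0, -0.316], "grip": 0.8},
  {"xyz": [156, -191, -20], "turn": [0, 0, -0.316], "grip": 0.8},
  {"xyz": [156, -191, -20], "turn": [0, 0, -0.316], "grip": 0.8},
  {"xyz": [156, -191, -20], "turn": [0, 0, -0.316], "grip": 0.8},
  {"xyz": [378, -245, -20], "turn": [0, 0, -0.316], "grip": 0.8},
  {"xyz": [378, -245, -20], "turn": [0, 0, -0.316], "grip": 0.8},
  {"xyz": [378, -245, -20], "turn": [0, 0, -0.316], "grip": 0.8},
  {"xyz": [378, -245, -20], "turn": [0, 0, -0.316], "grip": 0.8},
  {"xyz": [378, -245, -20], "turn": [0, 0, -0.316], "grip": 0.8},
  {"xyz": [378, -245, -20], "turn": [0, 0, -0.316], "grip": 0.8},
])

```text
clock: 1.18
tcp_pos: [0.454, -0.2181, 0.2511]
orientation: [0.0, 0.958, 0.287, 0.001]
wrist_force: [-0.0, -0.9, -0.0]
finger_gap: 0.0683
grip_force: 0.0
```

```bash
cat >> h.py <<'E'
def go(x,y,z):
    s=env.get_state();q=s["orientation"];M=R.from_quat([q[1],q[2],q[3],q[0]]).as_matrix()
    ya=np.degrees(np.arctan2(M[1,1],M[0,1]))
    print("to",(x,y,z),"tool mm",(1000*M.T@(np.array([x,y,z])-s["tcp_pos"])).round(1),"yaw_y",ya.round(1),"tilt",np.degrees(np.arccos(-M[2,2])).round(2))
E
python3 - <<'E'
from h import *
print(env.get_state()["tcp_pos"],env.get_state()["clock"])
go(.5,-.2,.25);go(.629,-.254,.14);go(.629,-.254,.024)
d=cam("wrist");cv2.imwrite("pics/w1.png",d["color"]);np.savez("w1.npz",**d);print(np.linalg.inv(d["view"]).round(3))
E
```

```text
[ 0.45395306 -0.21807388  0.25110283] 1.1833
to (0.5, -0.2, 0.25) tool mm [48.4 10.2  1.2] yaw_y -56.6 tilt 0.08
to (0.629, -0.254, 0.14) tool mm [126.3 126.2 111.3] yaw_y -56.6 tilt 0.08
to (0.629, -0.254, 0.024) tool mm [126.2 126.1 227.3] yaw_y -56.6 tilt 0.08
[[ 0.551 -0.794 -0.257  0.52 ]
 [-0.835 -0.524 -0.168 -0.174]
 [-0.001  0.307 -0.952  0.394]
 [ 0.     0.     0.     1.   ]]
```

View pics/w1.png

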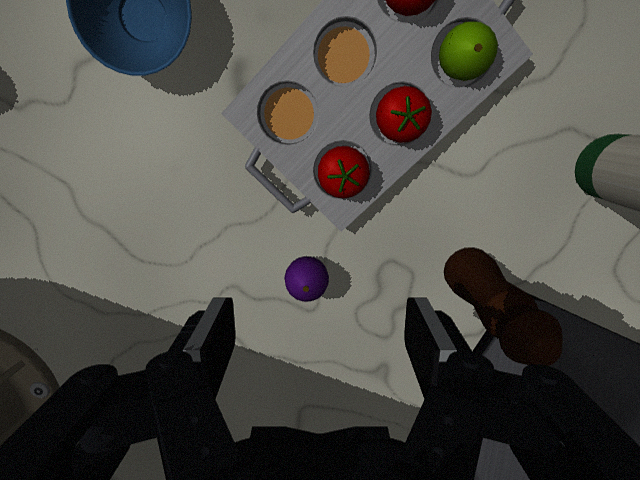

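Wrist view: lime at (468,50), reds at (404,113) and (343,172), empty cup mouths at about (345,51) and (288,112), and the bowl at (130,15). The fingers are well clear.

```bash
python3 - <<'E'
from h import *
w=dict(np.load("w1.npz"));a=dict(np.load("top0.npz"));b=dict(np.load("scene0.npz"))
for k,(x,y,z,c) in {"e":(.557,-.240,.031,"red"),"f":(.484,-.224,.031,"red"),"lime":(.629,-.254,.03,"green")}.items():
    X=np.array([x,y,z]);p=ball(w,X,.0245,c)
    print(k,p,"ray",ray(w,*p[1],z).round(4),"tri_scene",tri(w,p[1],b,ball(b,X,.0245,c)[1]).round(4))
for u in((345,51),(288,112)):
    print("cup",ray(w,*u,.02).round(4))
P=pts(w)
# cup floors & tray top by depth in wrist view; paper mask centroid
for k,(c,s,m) in enumerate(blobs(w,"paper",300)):
    print("paper",c.round(1),s,"ray",ray(w,*c,.006).round(4),"z",np.median(P[m][:,2]).round(4))
print("traytop",np.median(P[75:85,310:318,2]).round(4))
g=cv2.medianBlur(cv2.cvtColor(w["color"],cv2.COLOR_BGR2GRAY),5)
C=cv2.HoughCircles(g[0:180,230:400],cv2.HOUGH_GRADIENT,1,40,param1=80,param2=12,minRadius=24,maxRadius=36)
for q in C[0]:print("hough",q+[230,0,0],ray(w,q[0]+230,q[1],.02).round(4))
E
```

```text
e (array([403.23711267, 113.66248316]), array([402.27481079, 112.91018677]), 28.866483688354492, np.float64(27.065733921047716)) ray [ 0.5586 -0.2371  0.031 ] tri_scene [ 0.559  -0.2371  0.0328]
f (array([342.92202586, 171.68712158]), array([342.87234497, 171.80851746]), 26.31307029724121, np.float64(25.868959903709417)) ray [ 0.4853 -0.2224  0.031 ] tri_scene [ 0.4854 -0.2223  0.0321]
lime (array([467.75072745,  50.31128354]), array([468.5,  51. ]), 31.563528060913086, np.float64(28.304045940917568)) ray [ 0.631  -0.2541  0.03  ] tri_scene [ 0.6304 -0.2537  0.0315]
cup [ 0.5737 -0.1648  0.02  ]
cup [ 0.5019 -0.1499  0.02  ]
paper [346.6  56.4] [ 325   29   44   54 1766] ray [ 0.5727 -0.1683  0.006 ] z 0.0061
paper [291.7 114.8] [ 270   89   44   50 1588] ray [ 0.5011 -0.1533  0.006 ] z 0.0062
traytop 0.0203
hough [342.5        169.5         29.39999962] [ 0.4859 -0.2223  0.02  ]
hough [286.5        109.5         29.20000076] [ 0.5031 -0.1475  0.02  ]
hough [345.5         47.5         30.89999962] [ 0.5762 -0.1635  0.02  ]
hough [397.5        115.5         28.79999924] [ 0.5555 -0.2367  0.02  ]
```

Emit:
apply_moves([
  {"xyz": [126, 126, 40], "turn": [0, 0, 0], "grip": 0.9},
  {"xyz": [126, 126, 110], "turn": [0, 0, 0], "grip": 0.9},
  {"xyz": [126, 126, 110], "turn": [0, 0, 0], "grip": 0.9},
  {"xyz": [126, 126, 110], "turn": [0, 0, 0], "grip": 0.9},
  {"xyz": [126, 126, 110], "turn": [0, 0, 0], "grip": 0.9},
  {"xyz": [126, 126, 110], "turn": [0, 0, 0], "grip": 0.9},
  {"xyz": [126, 126, 110], "turn": [0, 0, 0], "grip": 0.9},
])

```text
clock: 1.82
tcp_pos: [0.6244, -0.2564, 0.1363]
orientation: [-0.003, 0.958, 0.286, -0.003]
wrist_force: [0.0, -0.5, 0.4]
finger_gap: 0.0769
grip_force: 0.0
```

```bash
python3 - <<'E'
from h import *
w=dict(np.load("w1.npz"));P=pts(w)
fz=P[295:380,150:490].reshape(-1,3);fz=fz[(fz[:,2]>.2)]
t=[.454,-.2181];M=np.array([[.835,.55],[.55,-.835]])
L=(fz[:,:2]-t)@M*1000
for lo,hi in((-70,0),(0,70)):
    k=(L[:,1]>lo)&(L[:,1]<hi)&(abs(L[:,0])<14);print("finger tip z",np.percentile(fz[k,2],[1,5,20]).round(4),"y range",np.percentile(L[k,1],[1,99]).round(1))
go(.630,-.254,.06);go(.630,-.254,.022)
E
```

```text
finger tip z [0.2607 0.2647 0.2737] y range [-48.4 -34.2]
finger tip z [0.2605 0.2646 0.2736] y range [32.4 46.3]
to (0.63, -0.254, 0.06) tool mm [ 6.3  1.5 76.2] yaw_y -56.8 tilt 0.44
to (0.63, -0.254, 0.022) tool mm [  6.4   1.8 114.2] yaw_y -56.8 tilt 0.44
```

Emit:
apply_moves([
  {"xyz": [1, 1, 30], "turn": [0, 0, 0], "grip": 0.9},
  {"xyz": [1, 1, 65], "turn": [0, 0, 0], "grip": 0.9},
  {"xyz": [1, 1, 65], "turn": [0, 0, 0], "grip": 0.9},
  {"xyz": [1, 1, 65], "turn": [0, 0, 0], "grip": 0.9},
])

```text
clock: 2.15
tcp_pos: [0.6242, -0.2567, 0.0764]
orientation: [-0.001, 0.958, 0.285, -0.001]
wrist_force: [-0.2, -0.7, 0.4]
finger_gap: 0.0766
grip_force: 0.0
```

```bash
python3 - <<'E'
from h import *
s=env.get_state();print(s["tcp_pos"],s["qvel"].round(3));go(.630,-.254,.018)
E
```

```text
[ 0.62422769 -0.25669782  0.07644864] [ 0.001 -0.034  0.069  0.01   0.001  0.   ]
to (0.63, -0.254, 0.018) tool mm [ 6.4  1.1 58.4] yaw_y -56.9 tilt 0.2
```

Emit:
apply_moves([
  {"xyz": [6, 1, 30], "turn": [0, 0, 0], "grip": 0.9},
  {"xyz": [6, 1, 52], "turn": [0, 0, 0], "grip": 0.9},
  {"xyz": [6, 1, 57], "turn": [0, 0, 0], "grip": 0.9},
  {"xyz": [6, 1, 57], "turn": [0, 0, 0], "grip": 0.9},
  {"xyz": [6, 1, 57], "turn": [0, 0, 0], "grip": 0.9},
])

```text
clock: 2.57
tcp_pos: [0.6329, -0.2557, 0.0222]
orientation: [0.001, 0.958, 0.285, 0.001]
wrist_force: [-0.1, 0.1, 1.0]
finger_gap: 0.0767
grip_force: 0.0
```

Emit:
apply_moves([
  {"xyz": [-1, -3, 4], "turn": [0, 0, 0], "grip": 0.9},
  {"xyz": [-1, -3, 4], "turn": [0, 0, 0], "grip": 0.6},
  {"xyz": [-1, -3, 4], "turn": [0, 0, 0], "grip": 0.45},
  {"xyz": [-1, -3, 4], "turn": [0, 0, 0], "grip": 0.3},
  {"xyz": [-1, -3, 4], "turn": [0, 0, 0], "grip": 0.3},
  {"xyz": [-1, -3, 4], "turn": [0, 0, 0], "grip": 0.3},
  {"xyz": [-1, -3, 4], "turn": [0, 0, 0], "grip": 0.3},
], force=30)

```text
clock: 3.15
tcp_pos: [0.6304, -0.2531, 0.0179]
orientation: [0.001, 0.958, 0.286, 0.001]
wrist_force: [-1.6, 2.0, 8.8]
finger_gap: 0.0447
grip_force: 32.7
```

Emit:
apply_moves([
  {"xyz": [0, 0, -5], "turn": [0, 0, 0], "grip": 0.3},
  {"xyz": [0, 0, -12], "turn": [0, 0, 0], "grip": 0.3},
  {"xyz": [0, 0, -20], "turn": [0, 0, 0], "grip": 0.3},
  {"xyz": [0, 0, -20], "turn": [0, 0, 0], "grip": 0.3},
], force=30)

```text
clock: 3.48
tcp_pos: [0.6308, -0.2536, 0.0375]
orientation: [0.001, 0.958, 0.285, 0.001]
wrist_force: [0.1, 0.1, -1.2]
finger_gap: 0.0449
grip_force: 30.7
```

```bash
python3 - <<'E'
from h import *
d=cam("scene");c=d["color"][130:290,150:370];cv2.imwrite("pics/s2.png",cv2.resize(c,None,fx=3,fy=3,interpolation=cv2.INTER_CUBIC))
s=env.get_state();print(s["tcp_pos"],s["wrist_force"],s["finger_gap"],s["grip_force"]);go(.499,-.001,.12)
E
```

```text
[ 0.63059233 -0.25352623  0.0367871 ] [-0.01911515 -0.54790095 -0.23149734] 0.04435673320187707 30.71517962962389
to (0.499, -0.001, 0.12) tool mm [  28.1 -283.2  -83.8] yaw_y -56.8 tilt 0.15
```

View pics/s2.png

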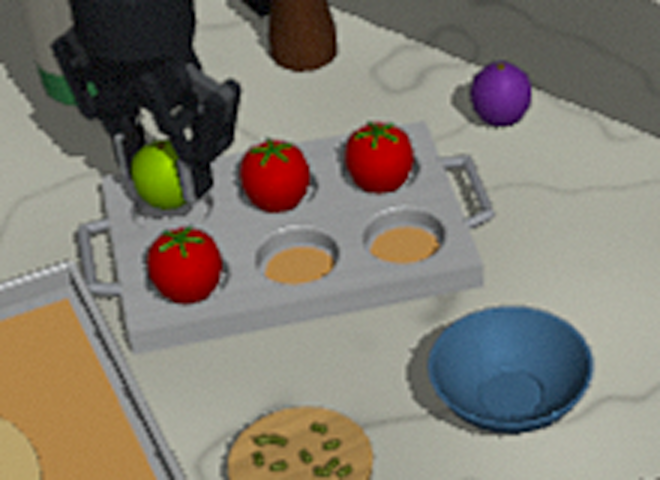

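The lime is held clear of the cup, at crop (158,175), and the other tomatoes have not moved.

Emit:
apply_moves([
  {"xyz": [0, 0, -40], "turn": [0, 0, 0], "grip": 0.3},
  {"xyz": [0, 0, -75], "turn": [0, 0, 0], "grip": 0.3},
  {"xyz": [28, -283, -83], "turn": [0, 0, 0], "grip": 0.3},
  {"xyz": [28, -283, -83], "turn": [0, 0, 0], "grip": 0.3},
  {"xyz": [28, -283, -83], "turn": [0, 0, 0], "grip": 0.3},
  {"xyz": [28, -283, -83], "turn": [0, 0, 0], "grip": 0.3},
  {"xyz": [28, -283, -83], "turn": [0, 0, 0], "grip": 0.3},
  {"xyz": [28, -283, -83], "turn": [0, 0, 0], "grip": 0.3},
  {"xyz": [28, -283, -83], "turn": [0, 0, 0], "grip": 0.3},
  {"xyz": [28, -283, -83], "turn": [0, 0, 0], "grip": 0.3},
  {"xyz": [28, -283, -83], "turn": [0, 0, 0], "grip": 0.3},
  {"xyz": [28, -283, -83], "turn": [0, 0, 0], "grip": 0.3},
])

```text
clock: 4.53
tcp_pos: [0.4989, -0.0009, 0.1185]
orientation: [0.001, 0.958, 0.286, 0.001]
wrist_force: [0.7, 0.1, -1.4]
finger_gap: 0.0448
grip_force: 31.3
```

```bash
python3 - <<'E'
from h import *
s=env.get_state();print(s["tcp_pos"],s["finger_gap"],s["qvel"].round(2));go(.499,-.001,.026)
E
```

```text
[ 0.49894589 -0.00091168  0.11854468] 0.044778008965973226 [-0.02  0.02  0.02 -0.    0.    0.  ]
to (0.499, -0.001, 0.026) tool mm [-0.1 -0.  92.5] yaw_y -56.8 tilt 0.08
```

Emit:
apply_moves([
  {"xyz": [0, 0, 35], "turn": [0, 0, 0], "grip": 0.3},
  {"xyz": [0, 0, 65], "turn": [0, 0, 0], "grip": 0.3},
  {"xyz": [0, 0, 80], "turn": [0, 0, 0], "grip": 0.3},
  {"xyz": [0, 0, 88], "turn": [0, 0, 0], "grip": 0.3},
  {"xyz": [0, 0, 91], "turn": [0, 0, 0], "grip": 0.3},
  {"xyz": [0, 0, 91], "turn": [0, 0, 0], "grip": 0.3},
  {"xyz": [0, 0, 91], "turn": [0, 0, 0], "grip": 0.3},
])

```text
clock: 5.12
tcp_pos: [0.4995, -0.0015, 0.028]
orientation: [0.0, 0.959, 0.285, 0.001]
wrist_force: [-0.9, 0.1, -0.6]
finger_gap: 0.0446
grip_force: 31.3
```

Emit:
apply_moves([
  {"xyz": [0, 0, 4], "turn": [0, 0, 0], "grip": 0.3},
  {"xyz": [0, 0, 5], "turn": [0, 0, 0], "grip": 0.3},
  {"xyz": [0, 0, 5], "turn": [0, 0, 0], "grip": 0.56},
  {"xyz": [0, 0, 5], "turn": [0, 0, 0], "grip": 0.6},
  {"xyz": [0, 0, 5], "turn": [0, 0, 0], "grip": 0.63},
  {"xyz": [0, 0, 5], "turn": [0, 0, 0], "grip": 0.63},
  {"xyz": [0, 0, -10], "turn": [0, 0, 0], "grip": 0.63},
  {"xyz": [0, 0, -30], "turn": [0, 0, 0], "grip": 0.66},
  {"xyz": [0, 0, -60], "turn": [0, 0, 0], "grip": 0.7},
  {"xyz": [0, 0, -100], "turn": [0, 0, 0], "grip": 0.7},
  {"xyz": [0, 0, -130], "turn": [0, 0, 0], "grip": 0.8},
  {"xyz": [0, 0, -130], "turn": [0, 0, 0], "grip": 0.8},
])

```text
clock: 6.12
tcp_pos: [0.5022, -0.0012, 0.164]
orientation: [0.002, 0.958, 0.285, 0.005]
wrist_force: [0.9, 0.8, 0.7]
finger_gap: 0.068
grip_force: 0.0
```

```bash
python3 - <<'E'
from h import *
d=cam("top");P=pts(d)
c=max(cv2.findContours(mask(d,"lime"),0,1)[0],key=cv2.contourArea);m=cv2.moments(c);print("lime",ray(d,m["m10"]/m["m00"],m["m01"]/m["m00"],.03),cv2.contourArea(c))
d=cam("scene");c=max([c for u,s,c in [(x[0],x[1],x[0]) for x in blobs(d,"green")] if u[1]<300 and u[0]>190],key=lambda u:u[0]);print(c,ray(d,*c,.03))
s=env.get_state();print(s["tcp_pos"],s["finger_gap"]);go(.4885,.161,.18);go(.4885,.161,.031)
E
```

```text
lime [0.65176294 0.31925722 0.03      ] 39.5
[319.93305439 251.57322176] [ 0.49710617 -0.00195969  0.03      ]
[ 0.49947648 -0.00087727  0.15896269] 0.06786762809068869
to (0.4885, 0.161, 0.18) tool mm [  79.4 -141.4  -21.2] yaw_y -56.8 tilt 0.23
to (0.4885, 0.161, 0.031) tool mm [  79.  -141.9  127.8] yaw_y -56.8 tilt 0.23
```

Emit:
apply_moves([
  {"xyz": [60, -142, -70], "turn": [0, 0, 0], "grip": 0.9},
  {"xyz": [60, -142, -70], "turn": [0, 0, 0], "grip": 0.9},
  {"xyz": [60, -142, -70], "turn": [0, 0, 0], "grip": 0.9},
  {"xyz": [60, -142, -70], "turn": [0, 0, 0], "grip": 0.9},
  {"xyz": [60, -142, -70], "turn": [0, 0, 0], "grip": 0.9},
  {"xyz": [60, -142, -70], "turn": [0, 0, 0], "grip": 0.9},
  {"xyz": [60, -142, -70], "turn": [0, 0, 0], "grip": 0.9},
])

```text
clock: 6.8
tcp_pos: [0.4701, 0.1509, 0.2258]
orientation: [0.0, 0.958, 0.286, -0.001]
wrist_force: [-0.2, 0.6, -0.2]
finger_gap: 0.0769
grip_force: 0.0
```

```bash
python3 - <<'E'
from h import *
w=cam("wrist");cv2.imwrite("pics/w3.png",w["color"]);b=dict(np.load("scene0.npz"))
for k,(x,y,z,c) in {"T1":(.5587,.2807,.044,"red"),"T2":(.5755,.1911,.044,"red"),"T3":(.4885,.1605,.044,"red")}.items():
    X=np.array([x,y,z]);p=ball(w,X,.0245,c)
    print(k,p,"ray",ray(w,*p[1],z).round(4),"tri_scene",tri(w,p[1],b,ball(b,X,.0245,c)[1]).round(4))
s=env.get_state();print(s["tcp_pos"],s["finger_gap"]);go(.4885,.161,.033)
E
```

```text
T1 (array([242.79337039,  21.54697631]), array([241.        ,  16.07608604]), 34.920589447021484, np.float64(32.59296337543856)) ray [0.5589 0.2814 0.044 ] tri_scene [0.5602 0.2801 0.0454]
T2 (array([357.96126868,  62.92604453]), array([358.09811401,  63.30854416]), 34.431148529052734, np.float64(31.421948818802342)) ray [0.5805 0.1891 0.044 ] tri_scene [0.5802 0.189  0.0473]
T3 (array([323.76376177, 179.00417827]), array([323.91070557, 179.01826477]), 29.124713897705078, np.float64(28.746097112000665)) ray [0.4905 0.1614 0.044 ] tri_scene [0.4913 0.1616 0.0475]
[0.47008123 0.15027587 0.22561119] 0.0768958451119618
to (0.4885, 0.161, 0.033) tool mm [ 21.8   1.2 192.6] yaw_y -56.9 tilt 0.16
```

View pics/w3.png

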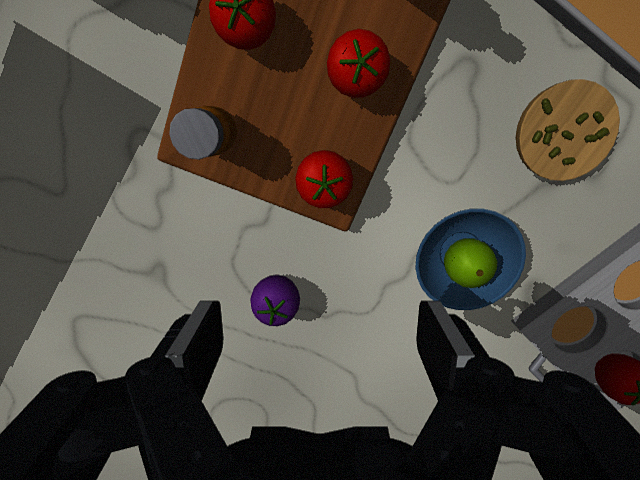

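The lime lies in the bowl at (470,262). T1 is at (241,16), T2 at (358,63), T3 at (324,179), and the jar at (196,132) is well away from T3's finger spots.

Emit:
apply_moves([
  {"xyz": [23, 2, 40], "turn": [0, 0, 0], "grip": 0.9},
  {"xyz": [23, 2, 80], "turn": [0, 0, 0], "grip": 0.9},
  {"xyz": [23, 2, 120], "turn": [0, 0, 0], "grip": 0.9},
  {"xyz": [23, 2, 145], "turn": [0, 0, 0], "grip": 0.9},
  {"xyz": [23, 2, 165], "turn": [0, 0, 0], "grip": 0.9},
  {"xyz": [23, 2, 182], "turn": [0, 0, 0], "grip": 0.9},
  {"xyz": [23, 2, 188], "turn": [0, 0, 0], "grip": 0.9},
  {"xyz": [23, 2, 188], "turn": [0, 0, 0], "grip": 0.9},
  {"xyz": [23, 2, 188], "turn": [0, 0, 0], "grip": 0.9},
])

```text
clock: 7.6
tcp_pos: [0.4911, 0.1608, 0.039]
orientation: [0.0, 0.959, 0.285, -0.001]
wrist_force: [-0.5, 0.0, 0.7]
finger_gap: 0.0763
grip_force: 0.0
```

Good; down 7 mm more, close, and lift slightly.

Emit:
apply_moves([
  {"xyz": [0, 0, 6], "turn": [0, 0, 0], "grip": 0.9},
  {"xyz": [0, 0, 7], "turn": [0, 0, 0], "grip": 0.65},
  {"xyz": [0, 0, 7], "turn": [0, 0, 0], "grip": 0.5},
  {"xyz": [0, 0, 7], "turn": [0, 0, 0], "grip": 0.35},
  {"xyz": [0, 0, 7], "turn": [0, 0, 0], "grip": 0.35},
  {"xyz": [0, 0, 7], "turn": [0, 0, 0], "grip": 0.35},
  {"xyz": [0, 0, 7], "turn": [0, 0, 0], "grip": 0.35},
], force=30)

```text
clock: 8.18
tcp_pos: [0.4917, 0.1619, 0.0331]
orientation: [0.0, 0.958, 0.285, 0.001]
wrist_force: [-1.5, -1.5, 5.0]
finger_gap: 0.0476
grip_force: 30.9
```

```bash
python3 - <<'E'
from h import *
s=env.get_state();print(s["tcp_pos"],s["finger_gap"],s["grip_force"]);go(.501,-.150,.15)
E
```

```text
[0.491662   0.16191241 0.03313911] 0.04756790382865965 30.905109364539385
to (0.501, -0.15, 0.15) tool mm [-162.7  266.3 -116.8] yaw_y -56.8 tilt 0.08
```

Emit:
apply_moves([
  {"xyz": [0, 0, -20], "turn": [0, 0, 0], "grip": 0.35},
  {"xyz": [0, 0, -60], "turn": [0, 0, 0], "grip": 0.35},
  {"xyz": [-10, 16, -98], "turn": [0, 0, 0], "grip": 0.35},
  {"xyz": [-163, 266, -117], "turn": [0, 0, 0], "grip": 0.35},
  {"xyz": [-163, 266, -117], "turn": [0, 0, 0], "grip": 0.35},
  {"xyz": [-163, 266, -117], "turn": [0, 0, 0], "grip": 0.35},
  {"xyz": [-163, 266, -117], "turn": [0, 0, 0], "grip": 0.35},
  {"xyz": [-163, 266, -117], "turn": [0, 0, 0], "grip": 0.35},
  {"xyz": [-163, 266, -117], "turn": [0, 0, 0], "grip": 0.35},
  {"xyz": [-163, 266, -117], "turn": [0, 0, 0], "grip": 0.35},
  {"xyz": [-163, 266, -117], "turn": [0, 0, 0], "grip": 0.35},
  {"xyz": [-163, 266, -117], "turn": [0, 0, 0], "grip": 0.35},
])

```text
clock: 9.18
tcp_pos: [0.5003, -0.1525, 0.1493]
orientation: [0.0, 0.959, 0.283, 0.0]
wrist_force: [0.3, 0.5, -1.4]
finger_gap: 0.0476
grip_force: 31.5
```

```bash
python3 - <<'E'
from h import *
s=env.get_state();print(s["tcp_pos"],s["finger_gap"],s["grip_force"]);go(.501,-.150,.021)
w=cam("wrist");cv2.imwrite("pics/w4.png",w["color"])
E
```

```text
[ 0.50031114 -0.15253058  0.14926502] 0.04760043186354386 31.500220242887735
to (0.501, -0.15, 0.021) tool mm [  1.9  -1.8 128.3] yaw_y -57.1 tilt 0.04
```

View pics/w4.png

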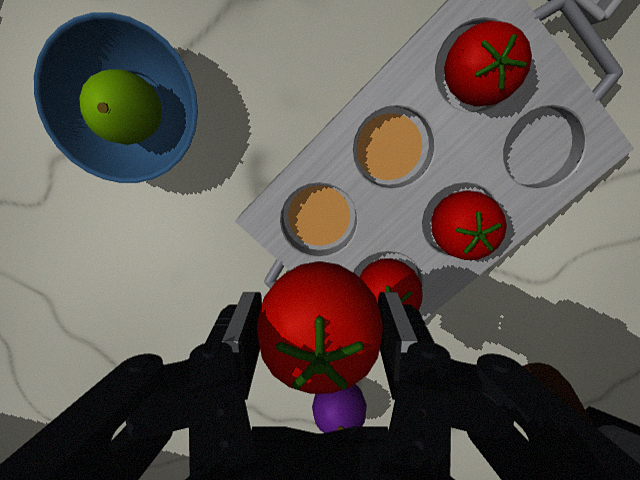

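The tomato is held upright. The cup mouths are at B (319,218), A (393,146) and L (544,146), close enough to refine their positions.

```bash
python3 - <<'E'
from h import *
w=cam("wrist")
for u in((319,218),(394,146),(544,146)):print(ray(w,*u,.02).round(4))
g=cv2.medianBlur(cv2.cvtColor(w["color"],cv2.COLOR_BGR2GRAY),5)
for q in cv2.HoughCircles(g[60:280,240:620],cv2.HOUGH_GRADIENT,1,50,param1=80,param2=15,minRadius=32,maxRadius=44)[0]:print("hough",q+[240,60,0],ray(w,q[0]+240,q[1]+60,.02).round(4))
E
```

```text
[ 0.502  -0.1474  0.02  ]
[ 0.5739 -0.1627  0.02  ]
[ 0.6306 -0.2497  0.02  ]
hough [466.5        225.5         42.29999924] [ 0.5568 -0.2418  0.02  ]
hough [319.5        219.5         36.79999924] [ 0.5013 -0.1483  0.02  ]
hough [399.5        149.5         43.40000153] [ 0.574  -0.1673  0.02  ]
hough [547.5        142.5         39.90000153] [ 0.6337 -0.2501  0.02  ]
hough [480.5         73.5         33.20000076] [ 0.6423 -0.1824  0.02  ]
```

Emit:
apply_moves([
  {"xyz": [3, -2, 40], "turn": [0, 0, 0], "grip": 0.35},
  {"xyz": [3, -2, 75], "turn": [0, 0, 0], "grip": 0.35},
  {"xyz": [3, -2, 98], "turn": [0, 0, 0], "grip": 0.35},
  {"xyz": [3, -2, 110], "turn": [0, 0, 0], "grip": 0.35},
  {"xyz": [3, -2, 118], "turn": [0, 0, 0], "grip": 0.35},
  {"xyz": [3, -2, 122], "turn": [0, 0, 0], "grip": 0.35},
  {"xyz": [3, -2, 122], "turn": [0, 0, 0], "grip": 0.35},
])

```text
clock: 9.87
tcp_pos: [0.5015, -0.1454, 0.0269]
orientation: [-0.0, 0.958, 0.286, -0.0]
wrist_force: [-0.2, -0.4, -1.0]
finger_gap: 0.0477
grip_force: 31.5
```

Emit:
apply_moves([
  {"xyz": [-2, 3, 2], "turn": [0, 0, 0], "grip": 0.35},
  {"xyz": [-2, 3, 4], "turn": [0, 0, 0], "grip": 0.35},
  {"xyz": [-2, 3, 5], "turn": [0, 0, 0], "grip": 0.35},
  {"xyz": [-2, 3, 5], "turn": [0, 0, 0], "grip": 0.35},
])

```text
clock: 10.2
tcp_pos: [0.5019, -0.1505, 0.0227]
orientation: [0.0, 0.958, 0.285, 0.0]
wrist_force: [0.2, -0.1, -0.2]
finger_gap: 0.0474
grip_force: 31.5
```

Emit:
apply_moves([
  {"xyz": [0, -1, 2], "turn": [0, 0, 0], "grip": 0.35},
  {"xyz": [0, -1, 2], "turn": [0, 0, 0], "grip": 0.35},
  {"xyz": [0, -1, 2], "turn": [0, 0, 0], "grip": 0.6},
  {"xyz": [0, -1, 2], "turn": [0, 0, 0], "grip": 0.65},
  {"xyz": [0, -1, 2], "turn": [0, 0, 0], "grip": 0.7},
  {"xyz": [0, -1, 2], "turn": [0, 0, 0], "grip": 0.7},
  {"xyz": [0, -1, -15], "turn": [0, 0, 0], "grip": 0.7},
  {"xyz": [0, -1, -45], "turn": [0, 0, 0], "grip": 0.75},
  {"xyz": [0, -1, -85], "turn": [0, 0, 0], "grip": 0.75},
  {"xyz": [0, -1, -125], "turn": [0, 0, 0], "grip": 0.8},
  {"xyz": [0, -1, -145], "turn": [0, 0, 0], "grip": 0.8},
  {"xyz": [0, -1, -145], "turn": [0, 0, 0], "grip": 0.8},
])

```text
clock: 11.2
tcp_pos: [0.5042, -0.1509, 0.1731]
orientation: [0.003, 0.958, 0.285, 0.004]
wrist_force: [1.1, -0.1, 0.6]
finger_gap: 0.0684
grip_force: 0.0
```

```bash
python3 - <<'E'
from h import *
w=cam("wrist");b=cam("scene")
X=np.array([.5015,-.149,.031]);p=ball(w,X,.0245,"red");q=ball(b,X,.0245,"red");print(p,q,ray(w,*p[1],.031),tri(w,p[1],b,q[1]))
print(env.get_state()["tcp_pos"]);go(.579,.190,.18);go(.579,.190,.06)
E
```

```text
(array([313.62368436, 223.1954593 ]), array([313.58953857, 223.29476929]), 31.761022567749023, np.float64(31.720154988020138)) (array([284.74942529, 205.38068966]), array([284. , 203.5]), 13.463011741638184, np.float64(12.084250097183391)) [ 0.4987479  -0.14902103  0.031     ] [ 0.50117596 -0.14822695  0.03731344]
[ 0.50170657 -0.14973137  0.16819035]
to (0.579, 0.19, 0.18) tool mm [ 250.6 -242.1  -12. ] yaw_y -56.8 tilt 0.15
to (0.579, 0.19, 0.06) tool mm [ 250.4 -242.4  108. ] yaw_y -56.8 tilt 0.15
```

Emit:
apply_moves([
  {"xyz": [250, -242, -12], "turn": [0, 0, 0], "grip": 0.88},
  {"xyz": [250, -242, -12], "turn": [0, 0, 0], "grip": 0.88},
  {"xyz": [250, -242, -12], "turn": [0, 0, 0], "grip": 0.88},
  {"xyz": [250, -242, -12], "turn": [0, 0, 0], "grip": 0.88},
  {"xyz": [250, -242, -12], "turn": [0, 0, 0], "grip": 0.88},
  {"xyz": [250, -242, -12], "turn": [0, 0, 0], "grip": 0.88},
  {"xyz": [250, -242, -12], "turn": [0, 0, 0], "grip": 0.88},
  {"xyz": [250, -242, -12], "turn": [0, 0, 0], "grip": 0.88},
  {"xyz": [250, -242, -12], "turn": [0, 0, 0], "grip": 0.88},
  {"xyz": [250, -242, -12], "turn": [0, 0, 0], "grip": 0.88},
  {"xyz": [250, -242, 25], "turn": [0, 0, 0], "grip": 0.88},
  {"xyz": [250, -242, 60], "turn": [0, 0, 0], "grip": 0.88},
])

```text
clock: 12.3
tcp_pos: [0.5789, 0.1897, 0.1069]
orientation: [0.0, 0.958, 0.286, 0.001]
wrist_force: [0.5, -0.0, -1.0]
finger_gap: 0.0755
grip_force: 0.0
```

```bash
python3 - <<'E'
from h import *
w=cam("wrist");b=dict(np.load("scene0.npz"))
for X in((.579,.19,.044),(.559,.281,.044)):
    X=np.array(X)
    try:
        p=ball(w,X,.0245,"red");q=ball(b,X,.0245,"red");print(p,ray(w,*p[1],.044),tri(w,p[1],b,q[1]))
    except Exception as e:print(e)
print(env.get_state()["tcp_pos"]);go(.579,.190,.033)
E
```

```text
(array([323.61573992, 255.42027067]), array([323.71453857, 255.42971802]), 43.31673812866211, np.float64(42.66016077440725)) [0.5795795  0.18841623 0.044     ] [0.58065063 0.18929611 0.04797226]
(array([160.99439796, 194.06348975]), array([161. , 194.5]), 49.60100555419922, np.float64(44.72265608353389)) [0.56056079 0.2823635  0.044     ] [0.56229005 0.28125557 0.04871391]
[0.5729617  0.18811973 0.09771888]
to (0.579, 0.19, 0.033) tool mm [ 6.8  2.  64.6] yaw_y -56.9 tilt 0.68
```

Emit:
apply_moves([
  {"xyz": [0, 0, 30], "turn": [0, 0, 0], "grip": 0.88},
  {"xyz": [0, 0, 50], "turn": [0, 0, 0], "grip": 0.88},
  {"xyz": [0, 0, 62], "turn": [0, 0, 0], "grip": 0.88},
  {"xyz": [0, 0, 62], "turn": [0, 0, 0], "grip": 0.88},
  {"xyz": [0, 0, 62], "turn": [0, 0, 0], "grip": 0.88},
])

```text
clock: 12.77
tcp_pos: [0.5767, 0.1886, 0.0445]
orientation: [0.0, 0.959, 0.285, -0.002]
wrist_force: [-0.1, -0.5, 0.1]
finger_gap: 0.075
grip_force: 0.0
```

Emit:
apply_moves([
  {"xyz": [2, 1, 8], "turn": [0, 0, 0], "grip": 0.88},
  {"xyz": [2, 1, 11], "turn": [0, 0, 0], "grip": 0.8},
  {"xyz": [2, 1, 11], "turn": [0, 0, 0], "grip": 0.6},
  {"xyz": [2, 1, 11], "turn": [0, 0, 0], "grip": 0.5},
  {"xyz": [2, 1, 11], "turn": [0, 0, 0], "grip": 0.35},
  {"xyz": [2, 1, 11], "turn": [0, 0, 0], "grip": 0.35},
  {"xyz": [2, 1, 11], "turn": [0, 0, 0], "grip": 0.35},
  {"xyz": [2, 1, 11], "turn": [0, 0, 0], "grip": 0.35},
], force=30)

```text
clock: 13.43
tcp_pos: [0.5806, 0.1903, 0.0349]
orientation: [0.0, 0.958, 0.285, 0.001]
wrist_force: [-0.5, -1.1, 3.0]
finger_gap: 0.0475
grip_force: 31.3
```

```bash
python3 - <<'E'
from h import *
s=env.get_state();print(s["tcp_pos"],s["finger_gap"],s["grip_force"]);go(.5735,-.164,.15)
E
```

```text
[0.58062985 0.19027856 0.03487241] 0.04752066505631978 31.318522288638633
to (0.5735, -0.164, 0.15) tool mm [-199.7  292.7 -115.1] yaw_y -56.8 tilt 0.07
```

Emit:
apply_moves([
  {"xyz": [0, 0, -25], "turn": [0, 0, 0], "grip": 0.35},
  {"xyz": [0, 0, -65], "turn": [0, 0, 0], "grip": 0.35},
  {"xyz": [-10, 16, -100], "turn": [0, 0, 0], "grip": 0.35},
  {"xyz": [-200, 293, -115], "turn": [0, 0, 0], "grip": 0.35},
  {"xyz": [-200, 293, -115], "turn": [0, 0, 0], "grip": 0.35},
  {"xyz": [-200, 293, -115], "turn": [0, 0, 0], "grip": 0.35},
  {"xyz": [-200, 293, -115], "turn": [0, 0, 0], "grip": 0.35},
  {"xyz": [-200, 293, -115], "turn": [0, 0, 0], "grip": 0.35},
  {"xyz": [-200, 293, -115], "turn": [0, 0, 0], "grip": 0.35},
  {"xyz": [-200, 293, -115], "turn": [0, 0, 0], "grip": 0.35},
  {"xyz": [-200, 293, -115], "turn": [0, 0, 0], "grip": 0.35},
  {"xyz": [-200, 293, -115], "turn": [0, 0, 0], "grip": 0.35},
])

```text
clock: 14.43
tcp_pos: [0.573, -0.1716, 0.1493]
orientation: [0.002, 0.959, 0.282, 0.0]
wrist_force: [0.3, 0.3, -1.0]
finger_gap: 0.0474
grip_force: 31.6
```

Emit:
apply_moves([
  {"xyz": [0, 0, 20], "turn": [0, 0, 0], "grip": 0.35},
  {"xyz": [0, 0, 50], "turn": [0, 0, 0], "grip": 0.35},
  {"xyz": [0, 0, 50], "turn": [0, 0, 0], "grip": 0.35},
  {"xyz": [0, 0, 50], "turn": [0, 0, 0], "grip": 0.35},
])

```text
clock: 14.77
tcp_pos: [0.571, -0.1635, 0.0976]
orientation: [-0.002, 0.958, 0.285, -0.002]
wrist_force: [0.1, -0.1, -0.6]
finger_gap: 0.0473
grip_force: 31.6
```

```bash
python3 - <<'E'
from h import *
s=env.get_state();print(s["tcp_pos"],s["finger_gap"],s["grip_force"]);go(.5735,-.164,.0225)
E
```

```text
[ 0.57103457 -0.1635372   0.09756363] 0.04731899184266259 31.607571540225763
to (0.5735, -0.164, 0.0225) tool mm [ 2.   2.1 75. ] yaw_y -56.8 tilt 0.3
```

Emit:
apply_moves([
  {"xyz": [1, 1, 30], "turn": [0, 0, 0], "grip": 0.35},
  {"xyz": [1, 1, 50], "turn": [0, 0, 0], "grip": 0.35},
  {"xyz": [1, 1, 62], "turn": [0, 0, 0], "grip": 0.35},
  {"xyz": [1, 1, 67], "turn": [0, 0, 0], "grip": 0.35},
  {"xyz": [1, 1, 67], "turn": [0, 0, 0], "grip": 0.35},
  {"xyz": [1, 1, 67], "turn": [0, 0, 0], "grip": 0.35},
])

```text
clock: 15.27
tcp_pos: [0.5754, -0.1648, 0.0337]
orientation: [0.001, 0.958, 0.286, 0.001]
wrist_force: [0.5, 0.4, 0.4]
finger_gap: 0.047
grip_force: 31.6
```

Emit:
apply_moves([
  {"xyz": [-1, -1, 5], "turn": [0, 0, 0], "grip": 0.35},
  {"xyz": [-1, -1, 9], "turn": [0, 0, 0], "grip": 0.35},
  {"xyz": [-1, -1, 11], "turn": [0, 0, 0], "grip": 0.35},
  {"xyz": [-1, -1, 11], "turn": [0, 0, 0], "grip": 0.35},
  {"xyz": [-1, -1, 11], "turn": [0, 0, 0], "grip": 0.35},
])

```text
clock: 15.68
tcp_pos: [0.5733, -0.1646, 0.0219]
orientation: [0.0, 0.958, 0.285, 0.0]
wrist_force: [-1.4, 1.7, 2.5]
finger_gap: 0.0477
grip_force: 31.9
```

Touching the floor lightly; release and lift.

Emit:
apply_moves([
  {"xyz": [0, 0, 0], "turn": [0, 0, 0], "grip": 0.6},
  {"xyz": [0, 0, 0], "turn": [0, 0, 0], "grip": 0.65},
  {"xyz": [0, 0, 0], "turn": [0, 0, 0], "grip": 0.7},
  {"xyz": [0, 0, 0], "turn": [0, 0, 0], "grip": 0.7},
  {"xyz": [0, 0, -15], "turn": [0, 0, 0], "grip": 0.7},
  {"xyz": [0, 0, -45], "turn": [0, 0, 0], "grip": 0.75},
  {"xyz": [0, 0, -85], "turn": [0, 0, 0], "grip": 0.75},
  {"xyz": [0, 0, -125], "turn": [0, 0, 0], "grip": 0.8},
  {"xyz": [0, 0, -160], "turn": [0, 0, 0], "grip": 0.8},
  {"xyz": [0, 0, -160], "turn": [0, 0, 0], "grip": 0.8},
  {"xyz": [0, 0, -160], "turn": [0, 0, 0], "grip": 0.8},
])

```text
clock: 16.6
tcp_pos: [0.5748, -0.1653, 0.1842]
orientation: [0.002, 0.958, 0.285, 0.002]
wrist_force: [-0.2, -0.7, -0.5]
finger_gap: 0.0683
grip_force: 0.0
```

```bash
python3 - <<'E'
from h import *
w=cam("wrist")
for X in((.5735,-.164,.031),(.5,-.149,.031)):
    p=ball(w,np.array(X),.0245,"red");print(p,ray(w,*p[1],.031))
print(env.get_state()["tcp_pos"]);go(.560,.2815,.18)
E
```

```text
(array([316.89018774, 217.32624867]), array([316.91436768, 217.36187744]), 30.809350967407227, np.float64(30.660310235210602)) [ 0.57162435 -0.16436632  0.031     ]
(array([253.90791476, 278.10838407]), array([254.18588257, 278.5397644 ]), 30.180143356323242, np.float64(29.13157028880483)) [ 0.49799085 -0.14929563  0.031     ]
[ 0.57344383 -0.16472641  0.18188749]
to (0.56, 0.2815, 0.18) tool mm [ 232.8 -380.9    1.5] yaw_y -56.8 tilt 0.11
```

Emit:
apply_moves([
  {"xyz": [233, -381, 0], "turn": [0, 0, 0], "grip": 0.88},
  {"xyz": [233, -381, 0], "turn": [0, 0, 0], "grip": 0.88},
  {"xyz": [233, -381, 0], "turn": [0, 0, 0], "grip": 0.88},
  {"xyz": [233, -381, 0], "turn": [0, 0, 0], "grip": 0.88},
  {"xyz": [233, -381, 0], "turn": [0, 0, 0], "grip": 0.88},
  {"xyz": [233, -381, 0], "turn": [0, 0, 0], "grip": 0.88},
  {"xyz": [233, -381, 0], "turn": [0, 0, 0], "grip": 0.88},
  {"xyz": [233, -381, 0], "turn": [0, 0, 0], "grip": 0.88},
  {"xyz": [233, -381, 0], "turn": [0, 0, 0], "grip": 0.88},
  {"xyz": [233, -381, 0], "turn": [0, 0, 0], "grip": 0.88},
  {"xyz": [233, -381, 0], "turn": [0, 0, 0], "grip": 0.88},
  {"xyz": [233, -381, 0], "turn": [0, 0, 0], "grip": 0.88},
])

```text
clock: 17.65
tcp_pos: [0.5574, 0.2871, 0.1782]
orientation: [-0.001, 0.957, 0.288, -0.002]
wrist_force: [-0.6, -0.5, -0.5]
finger_gap: 0.0753
grip_force: 0.0
```

Emit:
apply_moves([
  {"xyz": [0, 0, 30], "turn": [0, 0, 0], "grip": 0.88},
  {"xyz": [0, 0, 60], "turn": [0, 0, 0], "grip": 0.88},
  {"xyz": [0, 0, 80], "turn": [0, 0, 0], "grip": 0.88},
  {"xyz": [0, 0, 80], "turn": [0, 0, 0], "grip": 0.88},
  {"xyz": [0, 0, 80], "turn": [0, 0, 0], "grip": 0.88},
])

```text
clock: 18.07
tcp_pos: [0.5576, 0.2806, 0.0986]
orientation: [0.0, 0.958, 0.285, -0.003]
wrist_force: [0.5, -0.8, 0.3]
finger_gap: 0.075
grip_force: 0.0
```

```bash
python3 - <<'E'
from h import *
w=cam("wrist");p=ball(w,np.array((.56,.2815,.044)),.0245,"red");X=ray(w,*p[1],.044);print(p,X)
cv2.imwrite("pics/w5.png",w["color"])
print(env.get_state()["tcp_pos"]);go(.560,.2815,.034)
E
```

```text
(array([324.63917442, 254.57528666]), array([324.64019775, 254.51635742]), 45.31507110595703, np.float64(44.41730239823523)) [0.56119602 0.28091483 0.044     ]
[0.55911568 0.28115904 0.10052895]
to (0.56, 0.2815, 0.034) tool mm [ 1.1  0.2 66.5] yaw_y -56.9 tilt 0.13
```

View pics/w5.png

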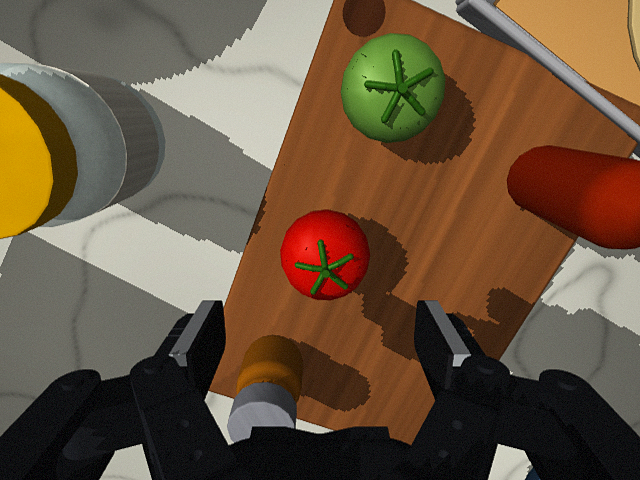

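The red tomato at (325,254) is centred between the fingers, and the jar at (268,385), lower than the gripper body, is clear.

Emit:
apply_moves([
  {"xyz": [2, 1, 25], "turn": [0, 0, 0], "grip": 0.88},
  {"xyz": [2, 1, 45], "turn": [0, 0, 0], "grip": 0.88},
  {"xyz": [2, 1, 58], "turn": [0, 0, 0], "grip": 0.88},
  {"xyz": [2, 1, 64], "turn": [0, 0, 0], "grip": 0.88},
  {"xyz": [2, 1, 64], "turn": [0, 0, 0], "grip": 0.88},
  {"xyz": [2, 1, 64], "turn": [0, 0, 0], "grip": 0.88},
])

```text
clock: 18.62
tcp_pos: [0.5628, 0.2822, 0.0386]
orientation: [0.0, 0.958, 0.285, 0.001]
wrist_force: [-0.0, -0.1, -0.3]
finger_gap: 0.0749
grip_force: 0.0
```

Emit:
apply_moves([
  {"xyz": [-2, 0, 4], "turn": [0, 0, 0], "grip": 0.88},
  {"xyz": [-2, 0, 5], "turn": [0, 0, 0], "grip": 0.75},
  {"xyz": [-2, 0, 5], "turn": [0, 0, 0], "grip": 0.6},
  {"xyz": [-2, 0, 5], "turn": [0, 0, 0], "grip": 0.5},
  {"xyz": [-2, 0, 5], "turn": [0, 0, 0], "grip": 0.35},
  {"xyz": [-2, 0, 5], "turn": [0, 0, 0], "grip": 0.35},
  {"xyz": [-2, 0, 5], "turn": [0, 0, 0], "grip": 0.35},
  {"xyz": [-2, 0, 5], "turn": [0, 0, 0], "grip": 0.35},
], force=30)

```text
clock: 19.28
tcp_pos: [0.5607, 0.2812, 0.0331]
orientation: [0.0, 0.958, 0.285, 0.001]
wrist_force: [-1.0, -1.0, 6.4]
finger_gap: 0.0475
grip_force: 31.3
```

```bash
python3 - <<'E'
from h import *
s=env.get_state();print(s["tcp_pos"],s["finger_gap"],s["grip_force"]);go(.56,.2815,.15);go(.631,-.2515,.15)
E
```

```text
[0.5606929  0.28118962 0.03311885] 0.04749184700199745 31.29262411435416
to (0.56, 0.2815, 0.15) tool mm [  -0.3   -0.6 -116.9] yaw_y -56.8 tilt 0.07
to (0.631, -0.2515, 0.15) tool mm [-232.4  484.4 -116.9] yaw_y -56.8 tilt 0.07
```

Emit:
apply_moves([
  {"xyz": [0, 0, -25], "turn": [0, 0, 0], "grip": 0.35},
  {"xyz": [0, 0, -65], "turn": [0, 0, 0], "grip": 0.35},
  {"xyz": [-8, 16, -100], "turn": [0, 0, 0], "grip": 0.35},
  {"xyz": [-232, 484, -117], "turn": [0, 0, 0], "grip": 0.35},
  {"xyz": [-232, 484, -117], "turn": [0, 0, 0], "grip": 0.35},
  {"xyz": [-232, 484, -117], "turn": [0, 0, 0], "grip": 0.35},
  {"xyz": [-232, 484, -117], "turn": [0, 0, 0], "grip": 0.35},
  {"xyz": [-232, 484, -117], "turn": [0, 0, 0], "grip": 0.35},
  {"xyz": [-232, 484, -117], "turn": [0, 0, 0], "grip": 0.35},
  {"xyz": [-232, 484, -117], "turn": [0, 0, 0], "grip": 0.35},
  {"xyz": [-232, 484, -117], "turn": [0, 0, 0], "grip": 0.35},
  {"xyz": [-232, 484, -117], "turn": [0, 0, 0], "grip": 0.35},
])

```text
clock: 20.28
tcp_pos: [0.6114, -0.1102, 0.1443]
orientation: [-0.0, 0.958, 0.285, -0.0]
wrist_force: [1.0, -0.1, -0.6]
finger_gap: 0.0473
grip_force: 31.6
```

```bash
python3 - <<'E'
from h import *
s=env.get_state();print(s["tcp_pos"],s["finger_gap"],s["grip_force"]);go(.631,-.2515,.15)
E
```

```text
[ 0.61142789 -0.11017559  0.14425201] 0.04728034655852737 31.598827649941086
to (0.631, -0.2515, 0.15) tool mm [-60.9 129.   -5.8] yaw_y -56.8 tilt 0.03
```

Emit:
apply_moves([
  {"xyz": [-61, 129, -6], "turn": [0, 0, 0], "grip": 0.35},
  {"xyz": [-61, 129, -6], "turn": [0, 0, 0], "grip": 0.35},
  {"xyz": [-61, 129, -6], "turn": [0, 0, 0], "grip": 0.35},
  {"xyz": [-61, 129, -6], "turn": [0, 0, 0], "grip": 0.35},
  {"xyz": [-61, 129, 20], "turn": [0, 0, 0], "grip": 0.35},
  {"xyz": [-61, 129, 50], "turn": [0, 0, 0], "grip": 0.35},
  {"xyz": [-61, 129, 50], "turn": [0, 0, 0], "grip": 0.35},
  {"xyz": [-61, 129, 50], "turn": [0, 0, 0], "grip": 0.35},
])

```text
clock: 20.95
tcp_pos: [0.6292, -0.2486, 0.0921]
orientation: [-0.002, 0.958, 0.285, -0.002]
wrist_force: [-0.4, 0.3, -1.0]
finger_gap: 0.0471
grip_force: 31.6
```

```bash
python3 - <<'E'
from h import *
s=env.get_state();print(s["tcp_pos"],s["qvel"].round(2));go(.631,-.2515,.021)
E
```

```text
[ 0.62922845 -0.24861423  0.09213306] [ 0.01 -0.04  0.06  0.01 -0.   -0.  ]
to (0.631, -0.2515, 0.021) tool mm [ 0.1  3.8 71.1] yaw_y -56.8 tilt 0.35
```

Emit:
apply_moves([
  {"xyz": [0, 3, 25], "turn": [0, 0, 0], "grip": 0.35},
  {"xyz": [0, 3, 45], "turn": [0, 0, 0], "grip": 0.35},
  {"xyz": [0, 3, 58], "turn": [0, 0, 0], "grip": 0.35},
  {"xyz": [0, 3, 63], "turn": [0, 0, 0], "grip": 0.35},
  {"xyz": [0, 3, 63], "turn": [0, 0, 0], "grip": 0.35},
  {"xyz": [0, 3, 63], "turn": [0, 0, 0], "grip": 0.35},
])

```text
clock: 21.45
tcp_pos: [0.6339, -0.2522, 0.0333]
orientation: [0.001, 0.958, 0.286, 0.001]
wrist_force: [0.8, 0.1, -0.1]
finger_gap: 0.0474
grip_force: 31.6
```

Emit:
apply_moves([
  {"xyz": [-2, -2, 4], "turn": [0, 0, 0], "grip": 0.35},
  {"xyz": [-2, -2, 8], "turn": [0, 0, 0], "grip": 0.35},
  {"xyz": [-2, -2, 11], "turn": [0, 0, 0], "grip": 0.35},
  {"xyz": [-2, -2, 12], "turn": [0, 0, 0], "grip": 0.35},
  {"xyz": [-2, -2, 12], "turn": [0, 0, 0], "grip": 0.35},
])

```text
clock: 21.87
tcp_pos: [0.6302, -0.2516, 0.0202]
orientation: [0.0, 0.958, 0.285, 0.0]
wrist_force: [-1.6, 0.7, 3.2]
finger_gap: 0.0471
grip_force: 31.9
```

Emit:
apply_moves([
  {"xyz": [0, 0, 0], "turn": [0, 0, 0], "grip": 0.6},
  {"xyz": [0, 0, 0], "turn": [0, 0, 0], "grip": 0.65},
  {"xyz": [0, 0, 0], "turn": [0, 0, 0], "grip": 0.7},
  {"xyz": [0, 0, 0], "turn": [0, 0, 0], "grip": 0.7},
  {"xyz": [0, 0, -15], "turn": [0, 0, 0], "grip": 0.7},
  {"xyz": [0, 0, -45], "turn": [0, 0, 0], "grip": 0.75},
  {"xyz": [0, 0, -85], "turn": [0, 0, 0], "grip": 0.75},
  {"xyz": [0, 0, -125], "turn": [0, 0, 0], "grip": 0.8},
  {"xyz": [-40, 0, -160], "turn": [0, 0, 0], "grip": 0.8},
  {"xyz": [-80, 0, -180], "turn": [0, 0, 0], "grip": 0.8},
  {"xyz": [-120, 0, -200], "turn": [0, 0, 0], "grip": 0.8},
  {"xyz": [-120, 0, -200], "turn": [0, 0, 0], "grip": 0.8},
])

```text
clock: 22.87
tcp_pos: [0.5277, -0.3197, 0.2232]
orientation: [0.002, 0.959, 0.284, 0.001]
wrist_force: [0.3, 0.0, -0.2]
finger_gap: 0.0682
grip_force: 0.0
```

```bash
python3 - <<'E'
from h import *
w=cam("wrist");cv2.imwrite("pics/w6.png",w["color"])
for X in((.631,-.2515,.031),(.5735,-.164,.031),(.5,-.149,.031),(.558,-.238,.031),(.485,-.2225,.031),(.644,-.18,.031)):
    try:
        p=ball(w,np.array(X),.0245,"red");print(X,ray(w,*p[1],.031).round(4))
    except Exception as e:print(X,"no")
cv2.imwrite("pics/s6.png",cam("scene")["color"])
E
```

```text
(0.631, -0.2515, 0.031) [ 0.631  -0.2495  0.031 ]
(0.5735, -0.164, 0.031) [ 0.5715 -0.1629  0.031 ]
(0.5, -0.149, 0.031) [ 0.4995 -0.1476  0.031 ]
(0.558, -0.238, 0.031) [ 0.5584 -0.2379  0.031 ]
(0.485, -0.2225, 0.031) [ 0.4853 -0.222   0.031 ]
(0.644, -0.18, 0.031) [ 0.6326 -0.1894  0.031 ]
```

View pics/s6.png

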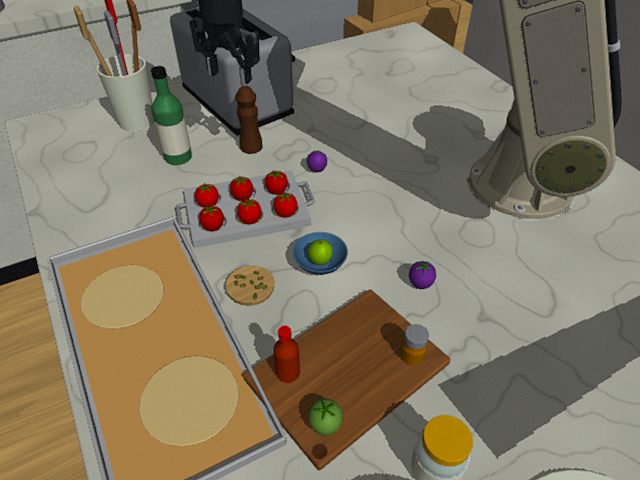

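View pics/w6.png

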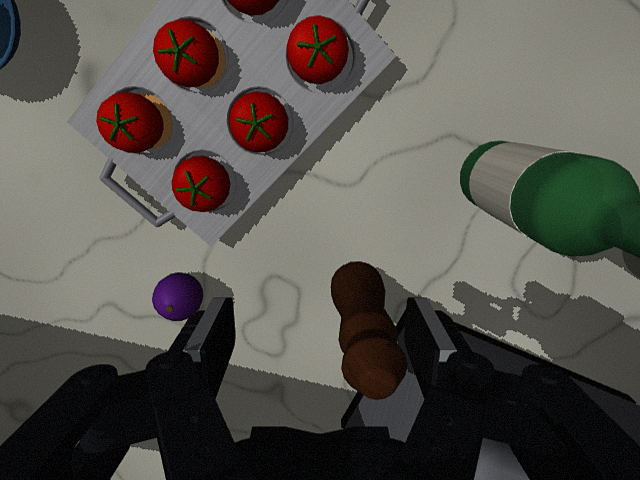

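The tray shows six upright reds, the lime is in the bowl, and the board items have not moved. At (222,60) and (160,115) some paper shows beside two of the tomatoes, so I'll check that they sit on the cup floor.

```bash
python3 - <<'E'
from h import *
t=cam("top");b=cam("scene");Pt=pts(t);Pb=pts(b)
for n,X in dict(A=(.5725,-.1635,.031),B=(.4995,-.149,.031),L=(.631,-.251,.031),d=(.645,-.18,.031),e=(.558,-.238,.031),f=(.485,-.222,.031)).items():
    X=np.array(X);o=[]
    for d,P in((t,Pt),(b,Pb)):
        k=np.hypot(P[...,0]-X[0],P[...,1]-X[1])<.012;z=P[k][:,2];o.append(np.median(z).round(4))
    try:Y=tri(t,ball(t,X,.0245,"red")[1],b,ball(b,X,.0245,"red")[1]).round(4)
    except Exception:Y=None
    print(n,"z top/scene",o,"tri",Y)
E
```

```text
A z top/scene [np.float64(0.0488), np.float64(0.0524)] tri [ 0.5705 -0.1659  0.0304]
B z top/scene [np.float64(0.0493), np.float64(0.0529)] tri [ 0.498  -0.15    0.0355]
L z top/scene [np.float64(0.0492), np.float64(0.0538)] tri [ 0.6293 -0.2519  0.0298]
d z top/scene [np.float64(0.0493), np.float64(0.0526)] tri [ 0.6444 -0.1831  0.0289]
e z top/scene [np.float64(0.0493), np.float64(0.0528)] tri [ 0.5574 -0.2404  0.0283]
f z top/scene [np.float64(0.6793), np.float64(0.0534)] tri [ 0.4842 -0.2251  0.0235]
```

All six stand at the same height, on the floor of their cups.

```bash
python3 -c "
from workcell import ticket;print(ticket.hand_in())"
```

```text
the job is handed in; nothing more can be done
None
```

The job is handed in: in the last camera check all six cups held an upright red tomato, the lime lay in the blue bowl, and the green tomato, sauce bottle and spice jar looked unmoved; the hand-in returned no verdict.

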